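Load a stone point into the spring clamp

TASK

Load the shorter of the two dark red stone points that stand apart on the open table, left of the spring clamp, into that clamp for drilling: press the tall sprung jaw back with the stone itself, lower the stone upright to the clamp's floor between the jaw and the low front stop, and let go so that the jaw grips it there, tip up and near the middle of the jaw. Leave the taller red point standing where it is.

Things in the scene. Friction and masses are not known exactly. Their poses are not given: they have to be found in the camera images.
- short_point_centre (a point): Centre (56 mm above the foot) of the shorter dark red stone point, left of the clamp: upright six-sided column 113 mm tall, 0.19 kg, straight for 90 mm, then a pointed tip. Own z points to the tip. Own x is square to one pair of flats, 30 mm apart (other pairs 60 degrees to either side); own +y and -y point to column edges, 33 mm from edge to edge.
- tall_point: The taller dark red stone point, 149 mm tall, 29x34 mm, a bystander; origin at the centre of its foot, z up. It stands free near the shorter one, nearer to or farther from the robot.
- clamp: Metal spring clamp fixed to the table, 200x84 mm. Origin on the table under the seat, z up; own +x: the way the jaw is pressed back (roughly away from the robot). Floor at z = 10 mm. Front stop: faces at x = -33 and -17 mm, 52 mm wide, top z = 40 mm. Barrel and carriage behind the jaw end below z = 62 mm, side rails (y = +-31 mm) at 22 mm. A stone clamped at the stop has its centre at x = y = 0, z = 66 mm.
- jaw (a joint): How far the clamp's sprung jaw is pressed back along clamp +x, m: 0 at rest (gap to the stop 12 mm), 0.045 at its end (gap 57 mm), about 0.021 on the stone. Jaw: upright post 24 mm wide about y = 0, z = 14 to 90 mm; its rubber face (very shallow vee) is at clamp x = -5 mm + joint value. A spring drives it back: 2.7 N at rest, 4.6 N at 0.021, 6.8 N at the end.

How it is judged:
On the way:
1. the held short point, still above the clamp's floor, has pressed the jaw back at least 18 mm (value of joint jaw above 0.018 m and z of short_point_centre in the frame of clamp above 0.07 m and distance between short_point_centre and clamp below 0.15 m), for 0.1 s.
At the end, for the whole second after the job is handed in: The shorter red point stands tip up (within 10 degrees) on the clamp's floor (height within 7 mm), gripped by the jaw against the front stop: its centre within 8 mm of the seat along the clamp and 12 mm across it, the jaw held open 13 to 30 mm by it; released and at rest (x of short_point_centre in the frame of clamp between -0.008 and 0.008 m and y of short_point_centre in the frame of clamp between -0.012 and 0.012 m and z of short_point_centre in the frame of clamp between 0.059 and 0.073 m and angle between short_point_centre's own z axis and vertical below 0.175 rad and value of joint jaw between 0.013 and 0.03 m and linear speed of short_point below 0.02 m/s); the robot touches nothing.
It fails at once if the taller red point is moved more than 30 mm or tipped over (distance of tall_point from where it was at the start of the episode above 0.03 m or angle between tall_point's own z axis and vertical above 0.35 rad).
It also fails if it takes over 40 s, if anything falls off the work surface, if the arm or the gripper's body presses on something with over 40 N, if the wrist force passes 120 N, or if a joint passes its speed limit or range.

ROBOT

A 7-joint arm with a two-finger parallel gripper is mounted at the origin on a cart in front of the work surface, level with it; the furniture and walls round the work are solid. World frame = base frame: x ahead of the robot, y to its left, z up, the work surface at z = 0. Lengths are in m, angles in rad, forces in N, time in s.
With the tool pointing down it reaches from about 0.425 to 0.875 m from the base axis. Payload 4.7 kg.
Tool frame: the origin (TCP) lies on the centre line of the jaws, within the pads' length; the fingertips stand ahead of it and the grasp point (between the pads) lies 2 mm behind it (nose_length is the z of the fingertips in the tool frame, in m); z points along the fingers, y is the line along which they close (so a half turn about z gives the same grasp; the last joint's range is limited). The gripper opens to 87 mm and grips with 3 to 60 N. Pads are 19 mm wide; open, the fingers measure 117 mm over their backs; the gripper's body (75 mm by 190 mm) begins 51 mm behind the grasp point.
Start: joints at [1.179, 0.321, -0.07, 1.45, 0.023, 1.371, -0.057], TCP at [0.257, -0.597, 0.24] pointing down, gripper open.
Joint ranges: [-2.86, 2.86], [-0.3, 2.09], [-1.38, 1.24], [0.06, 2.45], [-1.56, 4.7], [0.09, 2.05], [-2.69, 2.69]. Speed limits (rad/s): [2.57, 2.57, 3.14, 3.14, 3.14, 3.14, 3.14].

INTERFACE

Orientations are given as a rotation vector (axis times angle).
In Python, from bench import * gives the robot as it stands.
- The arm moves only by the tool send_rows, never from a script. Its arguments are lists of equal length, an entry for each row: "xyz": the shift along the tool's x, y, z in mm, a list of three; "dr": the turn, a rotation vector about the tool's x, y, z in rad, a list of three. A call has exactly 10 rows; each row is the pose to reach, as a shift and turn from the pose commanded when the call began, along the tool's axes at that moment; what a row does not reach only later rows make up. A row lasts 1/12 s, in which the tool goes at most 41.7 mm and 7.16 degrees, less where a joint would pass 70% of its speed; a pose out of reach is approached as far as the arm can. A call with a gripper value outside its range is refused whole. "jaw" is the finger opening in mm, from 0 to 87, set as the call begins (left out, the last holds). The fingers move at their own pace and stop on an object; "grip_force" is the grip in N (left out, the last holds). Time passes only in rows, so rows that repeat a pose let the fingers close, or fill a call up. It gives the time, the measured TCP pose, the force, the opening and the grip force at its end, in the units of the state.
- get_state(): the state, without advancing time (a new reading comes with each control period).
- get_image(name): name is "scene" or "top"; returns the picture (384x512x3 uint8, red, green, blue); there is no depth.
- calibration(name): a dict with "vfov" (degrees; the focal length in pixels is half the picture's height over the tangent of half this angle, whatever the lens; pixels are square), "cx", "cy" (the principal point, pixels), "rvec" (rotation vector, rad) and "tvec" (3), from world to camera coordinates, as OpenCV has them. Camera axes: x right, y down, z forward; pixel columns grow to the right and rows downward; lengths in m; the calibration is good to about 2 mm. A picture is of the moment at which its call begins. calibration takes no time and is no camera call.
- close_job(): hands the job in; it is judged then, once.
The state is a dict: "time": time; "joint_positions": joint angles; "qd": joint speeds; "joint_torque": joint torques, N m; "position": TCP position; "tool_rot": TCP orientation; "ft_force": force on the tool from outside, world axes, zero at the start; "torque": the same for the moment, N m; "grip_width": opening from 0.0 (shut) to 1.0 (fully open); "grip_force": force on a finger pad.
Only numpy, scipy, OpenCV 4.12 (cv2) and the standard library are available. Lean on these libraries where they do the work, as an engineer would, in place of code of your own. Each camera call takes 0.05 s, during which the arm holds its last target. There are 200 camera calls.

## Working session

There is one attempt and no reset: what is moved stays moved. The work goes in short steps, Python scripts to look and compute and a tool call to move; the robot and the scene stay as the last step left them, time stands still between calls to the robot, and variables do not carry over. Pictures are saved under pics/ and viewed, at most 13 in all, crops included, and the job is handed in when it is done.

Besides the shell and the picture viewer there is one more tool, called after ">>>" by a JSON object that holds its "fn" and its "kwargs", one argument or row to a line. send_rows: Moves the arm, as the interface text tells. Its arguments: {"type":"object","properties":{"xyz":{"type":"array"},"dr":{"type":"array"},"jaw":{"type":"number"},"grip_force":{"type":"number"}},"required":["xyz","dr"]}

```bash
mkdir -p pics; python3 - <<'E'
from bench import *
import cv2
for n in("scene","top"):
    cv2.imwrite(f"pics/{n}0.png",cv2.resize(get_image(n)[:,:,::-1],(800,600),interpolation=cv2.INTER_CUBIC)); print(calibration(n))
s=get_state();print(s)
try: print(nose_length)
except Exception as e: print(e)
E
```

```text
{'vfov': 50.49574388920645, 'cx': 253.30019378854337, 'cy': 188.38296524433278, 'rvec': array([ 2.20331422, -0.82097006,  0.37930016]), 'tvec': array([-0.38111809,  0.30956932,  0.60164278])}
{'vfov': 53.22807649954799, 'cx': 253.57970532693506, 'cy': 187.9458796346743, 'rvec': array([ 2.17761565, -2.12585455,  0.12086413]), 'tvec': array([0.03769902, 0.5670301 , 0.8541352 ])}
{'time': 0.1, 'joint_positions': array([ 1.17913398,  0.32172186, -0.07010618,  1.45152546,  0.02259693,
        1.3707969 , -0.05692925]), 'qd': array([-0.00057443, -0.00220363, -0.00235628, -0.0048309 , -0.00089242,
       -0.00024595, -0.00014315]), 'joint_torque': array([-6.47000661e-06, -4.92570841e+01, -4.05625328e-01, -3.13399494e+01,
       -6.41326653e-02,  3.94041196e-02,  9.48939146e-05]), 'position': array([ 0.25635888, -0.59681707,  0.23860239]), 'tool_rot': array([-3.07557466e+00, -6.32709077e-01,  6.52566156e-04]), 'ft_force': array([-0.77796306, -0.23985847, -0.21028821]), 'torque': array([ 0.01205581, -0.03632811, -0.03043402]), 'grip_force': 0.0, 'grip_width': 0.9977938219350425}
0.017
```

View pics/scene0.png

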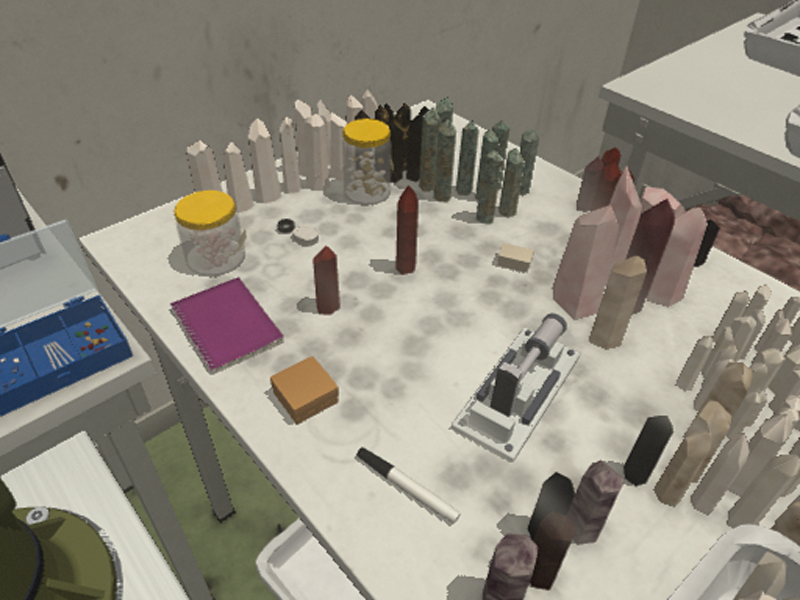

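View pics/top0.png

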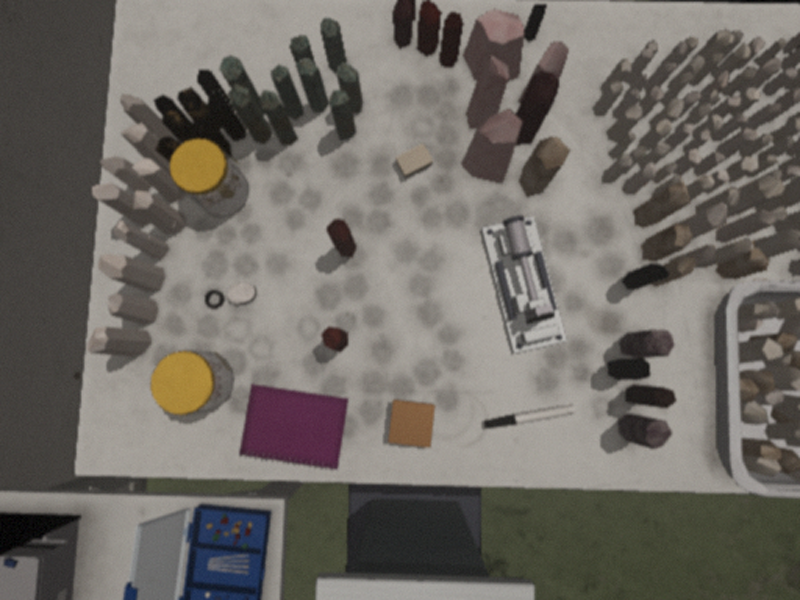

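The scene view shows the short point at about (327,280), the tall one at (406,230) and the clamp at (515,390). In the top view they are at (335,338), (342,238) and (523,285). I'll zoom in on these for a precise measurement.

```bash
cat > h.py <<'E'
import numpy as np, cv2
from bench import *
from scipy.spatial.transform import Rotation as R
def cam(n):
    c=calibration(n); f=192/np.tan(np.radians(c["vfov"])/2)
    return np.array([[f,0,c["cx"]],[0,f,c["cy"]],[0,0,1]]),R.from_rotvec(c["rvec"]).as_matrix(),np.array(c["tvec"])
def plane(n,uv,z):
    K,r,t=cam(n); d=r.T@np.linalg.solve(K,[uv[0],uv[1],1]); o=-r.T@t
    return o+d*(z-o[2])/d[2]
def proj(n,P):
    K,r,t=cam(n); q=(np.atleast_2d(P)@r.T+t)@K.T; return q[:,:2]/q[:,2:]
def crop(im,x,y,s,w=400,h=300):
    return cv2.resize(im[y:y+h//s,x:x+w//s,::-1],(w,h),interpolation=cv2.INTER_CUBIC)
E
python3 - <<'E'
from h import *
a,b=get_image("scene"),get_image("top")
m=np.vstack([np.hstack([crop(a,280,200,4),crop(a,190,150,6)]),np.hstack([crop(b,295,130,4)[:, :],crop(b,195,200,10)])])
cv2.imwrite("pics/m1.png",m)
for n,p in[("scene",(327,310)),("top",(337,347)),("scene",(405,270)),("top",(346,252)),("scene",(515,390)),("top",(530,285))]: print(n,plane(n,np.array(p)/1.5625,0).round(3))
E
```

```text
scene [0.493 0.134 0.   ]
top [0.486 0.14  0.   ]
scene [0.638 0.127 0.   ]
top [0.634 0.132 0.   ]
scene [ 0.589 -0.139 -0.   ]
top [ 0.589 -0.154  0.   ]
```

View pics/m1.png

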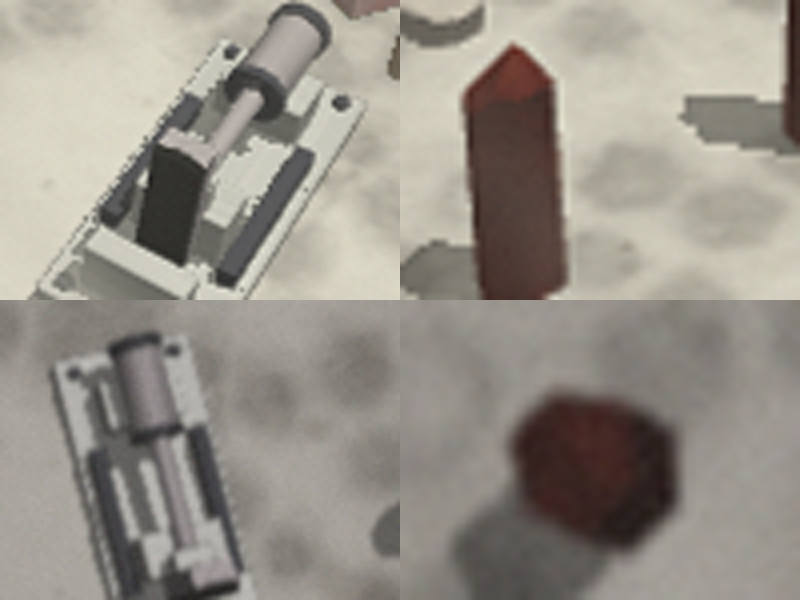

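```bash
python3 - <<'E'
from h import *
from scipy.optimize import differential_evolution as DE
I={n:get_image(n) for n in("scene","top")}
m=np.hstack([crop(I["scene"],282,220,6,450,600),crop(I["top"],305,135,7,350,600)[:600]]) 
cv2.imwrite("pics/m2.png",m)
def pts(x,y,w,rot=0,ra=.0165*1.0):
    a=w+np.radians(30+60*np.arange(6)); # edges at +-y => 90deg => 30+60k
    r=.015/np.cos(np.pi/6)
    h=np.c_[x+r*np.cos(a),y+r*np.sin(a)]
    return np.vstack([np.c_[h,0*a],np.c_[h,0*a+.09],[[x,y,.113]]])
B={"scene":(195,150,35,60),"top":(195,200,40,32)}
M={}
for n,(x,y,w,h) in B.items():
    c=I[n][y:y+h,x:x+w].astype(int); k=((c[...,0]-c[...,2])>18).astype(np.uint8)
    M[n]=cv2.resize(k*255,None,fx=4,fy=4,interpolation=cv2.INTER_LINEAR)>127; print(n,k.sum())
def cost(p,off=0):
    s=0
    for i,(n,(x,y,w,h)) in enumerate(B.items()):
        q=((proj(n,pts(*p[:3]))-[x,y]+.5)*4-.5)+np.array(p[3+2*i:5+2*i])*4
        z=np.zeros(M[n].shape,np.uint8); cv2.fillConvexPoly(z,cv2.convexHull(np.round(q*16).astype(np.int32)),1,shift=4)
        s+=(z.astype(bool)^M[n]).sum()/M[n].sum()
    return s
r=DE(cost,[(.46,.52),(.11,.16),(-np.pi/6,np.pi/6)]+[(-1.5,1.5)]*4,seed=1,maxiter=150,popsize=10); print(r.x.round(4),r.fun)
r=DE(lambda p:cost(list(p)+[0]*4),[(.46,.52),(.11,.16),(-np.pi/6,np.pi/6)],seed=1); print(r.x.round(4),r.fun)
for d in np.arange(-30,31,10): print(d,round(cost([*r.x[:2],np.radians(d),0,0,0,0]),3),end=' ')
E
```

```text
scene 1632
top 126
[ 0.4974  0.1354 -0.2985 -0.4275 -1.158  -1.4975 -0.2941] 1.4204682696229516Traceback (most recent call last):
  File "<stdin>", line 24, in <module>
    return fun(*args, **kwargs)
    ret = solver.solve()
    next(self)
    ~~~~^^^^^^
    energy = self.func(parameters)
    return self.f(x, *self.args)
           ~~~~~~^^^^^^^^^^^^^^^
  File "<stdin>", line 24, in <lambda>
  File "<stdin>", line 19, in cost
  File "h.py", line 11, in proj
    K,r,t=cam(n); q=(np.atleast_2d(P)@r.T+t)@K.T; return q[:,:2]/q[:,2:]
          ~~~^^^
  File "h.py", line 5, in cam
    c=calibration(n); f=192/np.tan(np.radians(c["vfov"])/2)
ValueError: time passes only in moves, steps and waits
```

View pics/m2.png

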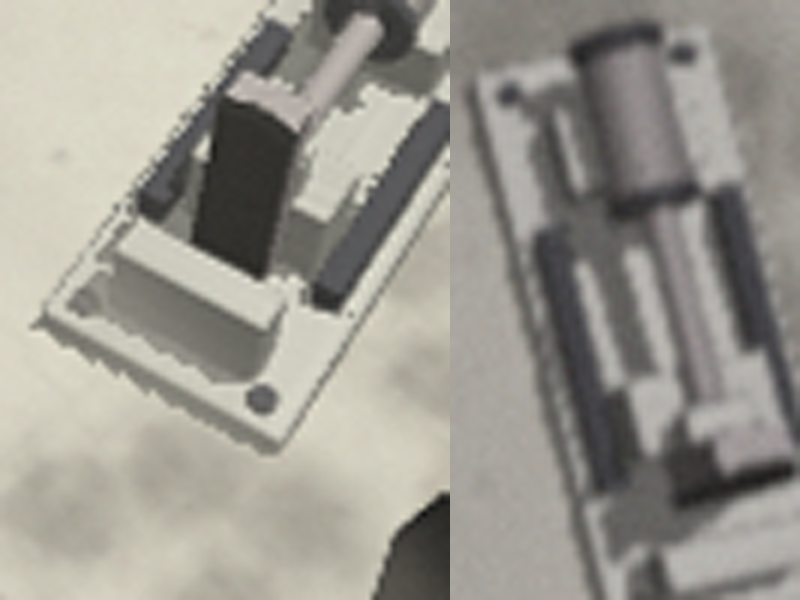

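```bash
sed -i 's/^def cam(n):/import functools\n@functools.cache\ndef cam(n):/' h.py; python3 - <<'E'
from h import *
from scipy.optimize import differential_evolution as DE, least_squares as LS
S=[((133,229),(-.017,.026,.04)),((115,249),(-.033,.026,.04)),((287,299),(-.017,-.026,.04)),((274,330),(-.033,-.026,.04)),((220,95),(-.005,.012,.09)),((300,130),(-.005,-.012,.09)),((43,313),(0,.042,.01)),((283,440),(0,-.042,.01))]
T=[((25,72),(.2,.042,.01)),((262,30),(.2,-.042,.01))]
f=lambda L,s,o:np.array([((np.array(u)+.5)/s-.5+o) for u,_ in L])
US,UT=f(S,6,(282,220)),f(T,7,(305,135))
def res(p):
    c,s=np.cos(p[2]),np.sin(p[2])
    def W(L):
        P=np.array([q for _,q in L]); 
        k=(abs(P[:,1])>.04); P[k,0]+=p[3]
        return np.c_[p[0]+c*P[:,0]-s*P[:,1],p[1]+s*P[:,0]+c*P[:,1],P[:,2]]
    return np.r_[(proj("scene",W(S))-US).ravel(),(proj("top",W(T))-UT).ravel()]
r=LS(res,[.56,-.14,.2,-.05],loss='soft_l1'); print("clamp",r.x.round(4)); print(res(r.x).reshape(-1,2).round(1).tolist())
I={n:get_image(n) for n in("scene","top")}
def pts(x,y,w):
    a=w+np.radians(30+60*np.arange(6)); h=np.c_[x+.0173*np.cos(a),y+.0173*np.sin(a)]
    return np.vstack([np.c_[h,0*a],np.c_[h,0*a+.09],[[x,y,.113]]])
B={"scene":(195,150,35,60),"top":(195,200,40,32)}
M={}
for n,(x,y,w,h) in B.items():
    c=I[n][y:y+h,x:x+w].astype(float); k=(c[...,0]/(c[...,1]+1)>1.22).astype(np.float32)
    M[n]=cv2.resize(k,None,fx=4,fy=4)>.5; print(n,k.sum())
def cost(p):
    s=0
    for i,(n,(x,y,w,h)) in enumerate(B.items()):
        q=((proj(n,pts(*p[:3]))-[x,y]+.5)*4-.5)+np.array(p[3+2*i:5+2*i])*4
        z=np.zeros(M[n].shape,np.uint8); cv2.fillConvexPoly(z,cv2.convexHull(np.round(q*16).astype(np.int32)),1,shift=4)
        s+=(z.astype(bool)^M[n]).sum()/M[n].sum()
    return s
bd=[(.46,.52),(.11,.16),(-np.pi/6,np.pi/6)]
r=DE(lambda p:cost(list(p)+[0]*4),bd,seed=1); print(r.x.round(4),r.fun)
r=DE(cost,bd+[(-1.5,1.5)]*4,seed=1,maxiter=60,popsize=8); print(r.x.round(4),r.fun)
for d in np.arange(-30,31,10): print(d,round(cost([*r.x[:2],np.radians(d),*r.x[3:]]),3),end=' ')
cv2.imwrite("pics/mask.png",np.hstack([M["scene"]*255]))
E
```

```text
clamp [ 0.5381 -0.1564  0.2512 -0.0462]
[[1.4, -2.5], [0.1, -0.1], [1.0, -0.8], [-0.9, 0.1], [-0.0, 1.6], [-1.1, 1.8], [-0.4, -0.3], [0.0, 0.9], [-0.1, 0.2], [-0.2, -1.5]]
scene 555.0
top 167.0
[0.498  0.1397 0.4939] 0.4517743066441476
[ 0.4984  0.1357  0.4879 -1.1182 -1.438  -1.109   0.3797] 0.4292562964161585
-30 0.438 -20 0.489 -10 0.538 0 0.553 10 0.529 20 0.465 30 0.438 [ WARN:0@3.491] global loadsave.cpp:1063 imwrite_ Unsupported depth image for selected encoder is fallbacked to CV_8U.
```

```bash
python3 - <<'E'
from h import *
I={n:get_image(n) for n in("scene","top")}
def hexa(x,y,w,z):
    a=w+np.radians(30+60*np.arange(6)); return np.c_[x+.0173*np.cos(a),y+.0173*np.sin(a),0*a+z]
o=[]
for n,(x,y,s,w,h) in {"scene":(190,150,10,400,600),"top":(197,200,11,400,300)}.items():
    c=cv2.convertScaleAbs(crop(I[n],x,y,s,w,h),alpha=1.8); c=cv2.resize(c,(w,h)); d=c.copy()
    for z in(0,.09):
        q=((proj(n,hexa(.498,.1385,.49,z))-[x,y]+.5)*s-.5)
        cv2.polylines(d,[np.round(q).astype(np.int32)],True,(0,255,0) if z else (255,0,0),1)
    o.append(np.vstack([c,d]) if n=="top" else d)
cv2.imwrite("pics/o1.png",np.hstack(o))
E
```

```text
(no output)
```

View pics/o1.png

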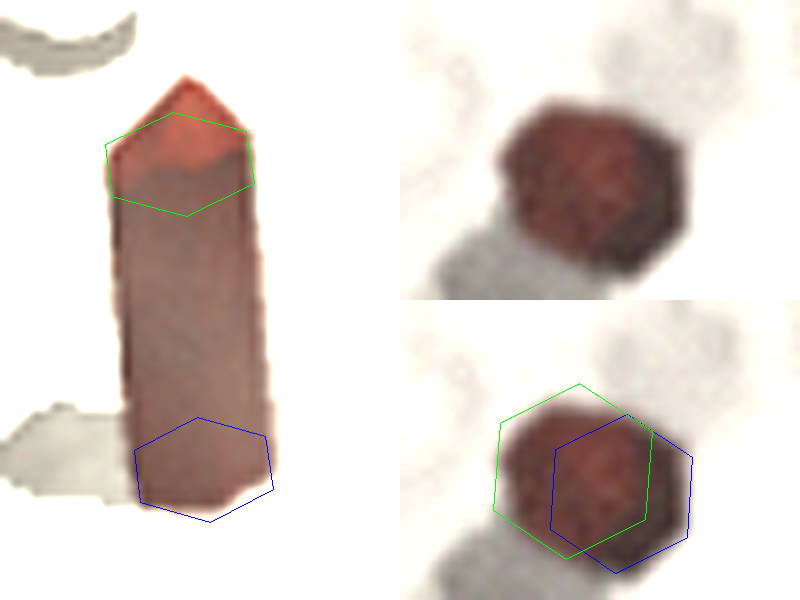

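The short point's fit is about (0.498, 0.138), with edges roughly along world x. The flats therefore face ±y, and the overlay agrees roughly. The clamp is at (0.538, -0.156) with a yaw of 14°.

```bash
cat >> h.py <<'E'
def mv(pos,yaw):
    "shift(mm)/turn to put TCP at pos, pointing down, closing axis (tool y) at world yaw deg"
    s=get_state(); R0=R.from_rotvec(s["tool_rot"]); y=np.radians(yaw)
    Y=np.array([np.cos(y),np.sin(y),0]);Z=np.array([0,0,-1.]);X=np.cross(Y,Z)
    Rt=R.from_matrix(np.c_[X,Y,Z])
    print("t",s["time"],"pos",s["position"].round(4),"F",s["ft_force"].round(1),"w",round(s["grip_width"]*87,1),"gf",s["grip_force"],"j",np.round(s["joint_positions"],2))
    print("axes\n",R0.as_matrix().round(3)," shift",(R0.inv().apply(np.array(pos)-s["position"])*1000).round(1),"dr",(R0.inv()*Rt).as_rotvec().round(3))
E
python3 - <<'E'
from h import *
mv([.498,.138,.24],88); mv([.498,.138,.24],-92)
E
```

```text
t 0.5 pos [ 0.2566 -0.5972  0.2396] F [-0.3 -0.3 -0.1] w 87.0 gf 0.0 j [ 1.18  0.32 -0.07  1.45  0.02  1.37 -0.06]
axes
 [[ 0.919  0.395 -0.   ]
 [ 0.395 -0.919 -0.   ]
 [-0.     0.    -1.   ]]  shift [ 5.121e+02 -5.802e+02 -5.000e-01] dr [-0.     0.    -2.701]
t 0.5 pos [ 0.2566 -0.5972  0.2396] F [-0.3 -0.3 -0.1] w 87.0 gf 0.0 j [ 1.18  0.32 -0.07  1.45  0.02  1.37 -0.06]
axes
 [[ 0.919  0.395 -0.   ]
 [ 0.395 -0.919 -0.   ]
 [-0.     0.    -1.   ]]  shift [ 5.121e+02 -5.802e+02 -5.000e-01] dr [0.    0.    0.441]
```

>>> {"fn": "send_rows", "kwargs": {
  "xyz": [
    [28,-28,0],
    [56,-56,0],
    [84,-84,0],
    [112,-112,0],
    [140,-140,0],
    [168,-168,0],
    [196,-196,0],
    [224,-224,0],
    [252,-252,0],
    [280,-280,0]
  ],
  "dr": [
    [0,0,0.022],
    [0,0,0.044],
    [0,0,0.066],
    [0,0,0.088],
    [0,0,0.11],
    [0,0,0.132],
    [0,0,0.154],
    [0,0,0.176],
    [0,0,0.198],
    [0,0,0.22]
  ],
  "jaw": 87
}}

```text
time: 1.33
position: [0.4037, -0.2276, 0.2399]
tool_rot: [3.127, 0.289, 0.001]
ft_force: [0.9, 0.1, -0.1]
grip_width: 1.0
grip_force: 0.0
```

```bash
python3 -c "
from h import *
mv([.498,.138,.24],-92)"
```

```text
t 1.3333 pos [ 0.4037 -0.2276  0.2399] F [ 0.9  0.1 -0.1] w 87.0 gf 0.0 j [ 0.83 -0.07 -0.36  1.88 -0.02  1.32 -0.91]
axes
 [[ 0.983  0.184  0.001]
 [ 0.184 -0.983 -0.001]
 [ 0.     0.001 -1.   ]]  shift [ 159.8 -342.1   -0.4] dr [ 0.001 -0.001  0.219]
```

>>> {"fn": "send_rows", "kwargs": {
  "xyz": [
    [16,-34,0],
    [32,-68,0],
    [48,-103,0],
    [64,-137,0],
    [80,-171,0],
    [96,-205,0],
    [112,-239,0],
    [128,-274,0],
    [144,-308,0],
    [160,-342,0]
  ],
  "dr": [
    [0,0,0.022],
    [0,0,0.044],
    [0,0,0.066],
    [0,0,0.088],
    [0,0,0.11],
    [0,0,0.132],
    [0,0,0.154],
    [0,0,0.176],
    [0,0,0.198],
    [0,0,0.22]
  ]
}}

```text
time: 2.17
position: [0.4976, 0.138, 0.2401]
tool_rot: [3.141, -0.056, 0.002]
ft_force: [-0.2, -0.6, 0.9]
grip_width: 1.003
grip_force: 0.0
```

```bash
python3 -c "
from h import *
mv([.498,.138,.068],-92)"
```

```text
t 2.1667 pos [0.4976 0.138  0.2401] F [-0.2 -0.6  0.9] w 87.2 gf 0.0 j [ 0.46  0.09 -0.82  1.75  0.07  1.33 -1.98]
axes
 [[ 0.999 -0.036  0.002]
 [-0.036 -0.999 -0.001]
 [ 0.002  0.001 -1.   ]]  shift [ 1.000e-01 -1.000e-01  1.721e+02] dr [ 0.001 -0.002 -0.001]
```

>>> {"fn": "send_rows", "kwargs": {
  "xyz": [
    [0,0,22],
    [0,0,44],
    [0,0,66],
    [0,0,88],
    [0,0,110],
    [0,0,130],
    [0,0,148],
    [0,0,162],
    [0,0,172],
    [0,0,172]
  ],
  "dr": [
    [0,0,0],
    [0,0,0],
    [0,0,0],
    [0,0,0],
    [0,0,0],
    [0,0,0],
    [0,0,0],
    [0,0,0],
    [0,0,0],
    [0,0,0]
  ]
}}

```text
time: 3.0
position: [0.4959, 0.1358, 0.0657]
tool_rot: [3.141, -0.054, -0.006]
ft_force: [-0.4, -0.6, -0.3]
grip_width: 1.003
grip_force: 0.0
```

```bash
python3 - <<'E'
from h import *
mv([.498,.138,.068],-92)
I={n:get_image(n) for n in("scene","top")}
cv2.imwrite("pics/g1.png",np.hstack([crop(I["scene"],170,110,6,420,600),crop(I["top"],185,185,5,380,600)]))
E
```

```text
t 3.0 pos [0.4959 0.1358 0.0657] F [-0.4 -0.6 -0.3] w 87.2 gf 0.0 j [ 0.39  0.29 -0.78  1.95  0.24  1.   -2.11]
axes
 [[ 0.999 -0.034 -0.004]
 [-0.034 -0.999 -0.   ]
 [-0.004  0.001 -1.   ]]  shift [ 2.  -2.3 -2.3] dr [0.001 0.004 0.001]
```

View pics/g1.png

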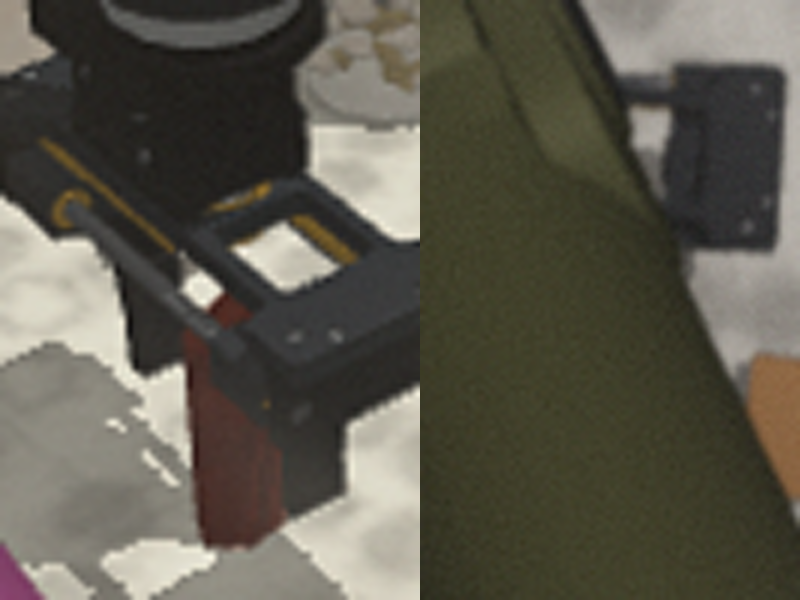

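The stone stands between the open fingers. Its foot corners in the crop are at about (203,545), (250,548) and (285,515), and I'll project these onto the table to get the yaw.

```bash
python3 - <<'E'
from h import *
P=np.array([plane("scene",((u+.5)/6-.5+170,(v+.5)/6-.5+110),0) for u,v in((203,545),(250,548),(285,515))])[:,:2]
d=np.diff(P,axis=0); print(P.round(4).tolist(),np.hypot(*d.T).round(4),np.degrees(np.arctan2(d[:,1],d[:,0])).round(1))
E
```

```text
[[0.4794, 0.1376], [0.4918, 0.125], [0.5125, 0.1306]] [0.0177 0.0215] [-45.5  15.2]
```

>>> {"fn": "send_rows", "kwargs": {
  "xyz": [
    [1,-2,0],
    [1,-3,0],
    [1,-3,0],
    [1,-3,0],
    [1,-3,0],
    [1,-3,0],
    [1,-3,0],
    [1,-3,0],
    [1,-3,0],
    [1,-3,0]
  ],
  "dr": [
    [0,0,-0.06],
    [0,0,-0.12],
    [0,0,-0.12],
    [0,0,-0.12],
    [0,0,-0.12],
    [0,0,-0.12],
    [0,0,-0.12],
    [0,0,-0.12],
    [0,0,-0.12],
    [0,0,-0.12]
  ],
  "jaw": 0,
  "grip_force": 4
}}

```text
time: 3.93
position: [0.4985, 0.1393, 0.0675]
tool_rot: [-3.139, -0.135, -0.0]
ft_force: [0.2, 1.1, 0.5]
grip_width: 0.333
grip_force: 4.0
```

```bash
python3 - <<'E'
from h import *
mv([.498,.138,.068],-85)
I=get_image("scene")
cv2.imwrite("pics/g2.png",crop(I,180,130,8,640,600))
E
```

```text
t 3.9333 pos [0.4985 0.1393 0.0675] F [0.2 1.1 0.5] w 29.0 gf 3.9647645657159813 j [ 0.4   0.3  -0.81  1.94  0.25  1.   -2.01]
axes
 [[ 0.996  0.086  0.   ]
 [ 0.086 -0.996  0.   ]
 [ 0.    -0.    -1.   ]]  shift [-0.6  1.2 -0.5] dr [-0.    -0.    -0.002]
```

View pics/g2.png

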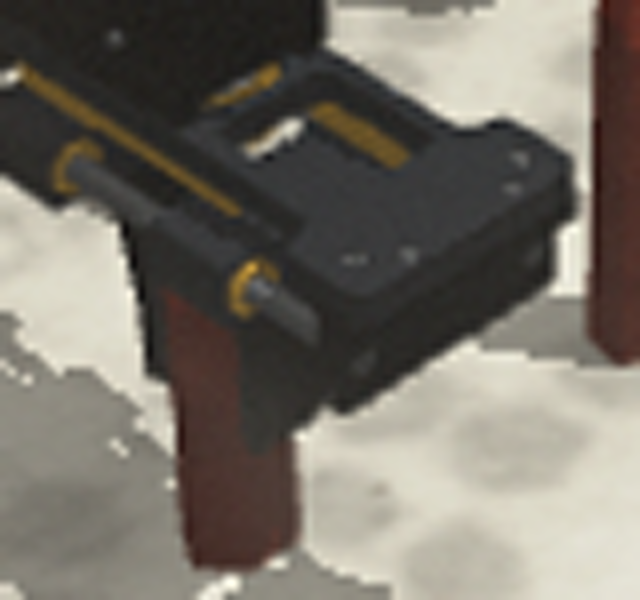

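The grip width is 29 mm, so the pads lie on the flats. Next I'll tighten the grip and lift.

>>> {"fn": "send_rows", "kwargs": {
  "xyz": [
    [0,0,0],
    [0,0,0],
    [0,0,0],
    [0,0,-4],
    [0,0,-14],
    [0,0,-28],
    [0,0,-42],
    [0,0,-54],
    [0,0,-60],
    [0,0,-60]
  ],
  "dr": [
    [0,0,0],
    [0,0,0],
    [0,0,0],
    [0,0,0],
    [0,0,0],
    [0,0,0],
    [0,0,0],
    [0,0,0],
    [0,0,0],
    [0,0,0]
  ],
  "grip_force": 50,
  "jaw": 0
}}

```text
time: 4.82
position: [0.4996, 0.1395, 0.1294]
tool_rot: [3.139, 0.135, 0.005]
ft_force: [0.2, -0.1, -1.9]
grip_width: 0.321
grip_force: 49.8
```

```bash
python3 - <<'E'
from h import *
# tool y opposite to clamp y => yaw -90+14.4
c,s=np.cos(.2512),np.sin(.2512)
mv([.538-.05*c,-.156-.05*s,.125],-75.6)
E
```

```text
t 4.8167 pos [0.4996 0.1395 0.1294] F [ 0.2 -0.1 -1.9] w 28.0 gf 49.794367967988364 j [ 0.44  0.21 -0.83  1.89  0.17  1.12 -1.95]
axes
 [[ 0.996  0.086  0.003]
 [ 0.086 -0.996 -0.   ]
 [ 0.003  0.    -1.   ]]  shift [-36.3 305.9   4.4] dr [ 0.001 -0.003 -0.166]
```

>>> {"fn": "send_rows", "kwargs": {
  "xyz": [
    [-3,20,0],
    [-7,55,0],
    [-11,90,0],
    [-15,125,0],
    [-19,160,0],
    [-23,195,0],
    [-27,230,0],
    [-31,265,0],
    [-34,292,0],
    [-36,306,0]
  ],
  "dr": [
    [0,0,-0.017],
    [0,0,-0.034],
    [0,0,-0.05],
    [0,0,-0.067],
    [0,0,-0.084],
    [0,0,-0.1],
    [0,0,-0.117],
    [0,0,-0.134],
    [0,0,-0.15],
    [0,0,-0.166]
  ]
}}

```text
time: 5.65
position: [0.4874, -0.1736, 0.1267]
tool_rot: [3.117, 0.387, -0.003]
ft_force: [0.3, -0.3, -2.1]
grip_width: 0.32
grip_force: 49.8
```

```bash
python3 - <<'E'
from h import *
mv([.4895,-.1684,.1255],-75.6)
I={n:get_image(n) for n in("scene","top")}
cv2.imwrite("pics/c1.png",np.hstack([crop(I["scene"],268,180,6,450,600),crop(I["top"],300,130,5,350,600)]))
for p in (0,.0,-.0),(0.0,0,.0): pass
E
```

```text
t 5.65 pos [ 0.4874 -0.1736  0.1267] F [ 0.3 -0.3 -2.1] w 27.8 gf 49.79482841124991 j [ 0.87  0.18 -0.63  1.9   0.12  1.11 -1.13]
axes
 [[ 0.97   0.245 -0.002]
 [ 0.245 -0.97  -0.001]
 [-0.002  0.001 -1.   ]]  shift [ 3.3 -4.5  1.2] dr [ 0.001  0.002 -0.004]
```

View pics/c1.png

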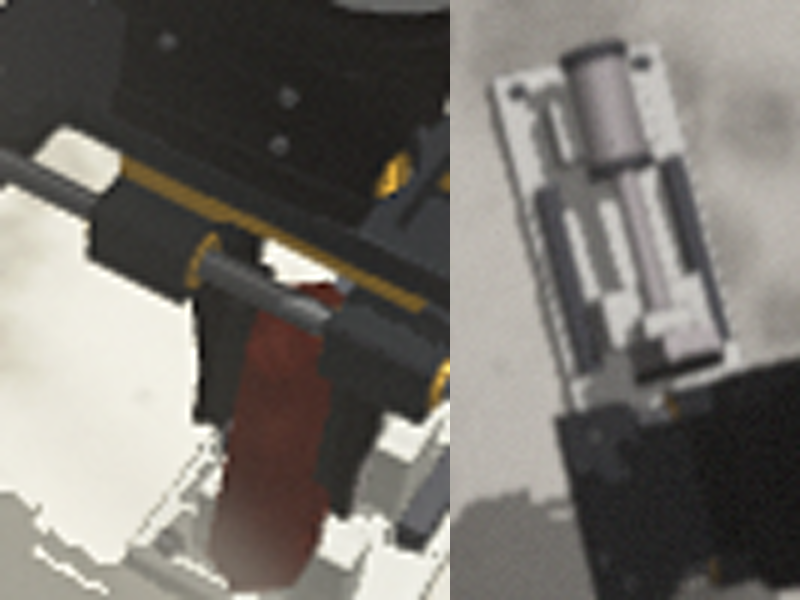

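The stone hangs upright just ahead of the stop. I'll check the lateral alignment using the rod, barrel and plate edges in the top view.

```bash
python3 - <<'E'
from h import *
c,s=np.cos(.2512),np.sin(.2512)
def show(n,lab,u,v,z,k,o):
    p=plane(n,((u+.5)/k-.5+o[0],(v+.5)/k-.5+o[1]),z); d=p[:2]-[.5381,-.1564]
    print(lab,p.round(3),"clamp xy",(np.array([c*d[0]+s*d[1],-s*d[0]+c*d[1]])*1000).round(1))
for l,u,v,z in[("plateBL",490,85,.01),("plateBR",657,45,.01),("plateFL?",572,405,.01),("rodback",628,180,.045),("rodfront",657,300,.045),("barrelback",590,50,.045),("jawFR",722,348,.09)]: show("top",l,u-450,v,z,5,(300,130))
for l,u,v,z in[("plateFL",43,312,.01),("plateFR",283,440,.01),("stopFL",115,249,.04),("stopFR",274,330,.04),("jawFL",220,95,.09),("jawFR",300,130,.09)]: show("scene",l,u,v,z,6,(282,220))
d=get_state()["position"][:2]-[.5381,-.1564]; print("tcp",c*d[0]+s*d[1],-s*d[0]+c*d[1])
E
```

```text
plateBL [ 0.673 -0.076  0.01 ] clamp xy [150.4  44. ]
plateBR [ 0.694 -0.157  0.01 ] clamp xy [151.3 -39.5]
plateFL? [ 0.519 -0.116  0.01 ] clamp xy [-8.5 43.6]
rodback [ 0.621 -0.136  0.045] clamp xy [85.5 -0.7]
rodfront [ 0.566 -0.149  0.045] clamp xy [28.5  0.3]
barrelback [ 0.682 -0.118  0.045] clamp xy [149.1   1.1]
jawFR [ 0.54  -0.167  0.09 ] clamp xy [ -1.1 -10.9]
plateFL [ 0.483 -0.128  0.01 ] clamp xy [-46.   41.3]
plateFR [ 0.505 -0.207  0.01 ] clamp xy [-44.5 -41.2]
stopFL [ 0.499 -0.139  0.04 ] clamp xy [-33.3  26. ]
stopFR [ 0.514 -0.191  0.04 ] clamp xy [-32.  -27.2]
jawFL [ 0.533 -0.144  0.09 ] clamp xy [-1.8 13.6]
jawFR [ 0.541 -0.168  0.09 ] clamp xy [ -0.2 -11.8]
tcp -0.05294023589610224 -0.0029285936987737994
```

>>> {"fn": "send_rows", "kwargs": {
  "xyz": [
    [3,-3,3],
    [9,-3,7],
    [17,-3,10],
    [25,-3,10],
    [31,-3,10],
    [37,-3,10],
    [43,-3,10],
    [49,-3,10],
    [55,-3,10],
    [59,-3,10]
  ],
  "dr": [
    [0,0,0],
    [0,0,0],
    [0,0,0],
    [0,0,0],
    [0,0,0],
    [0,0,0],
    [0,0,0],
    [0,0,0],
    [0,0,0],
    [0,0,0]
  ],
  "grip_force": 60
}}

```text
time: 6.58
position: [0.5446, -0.1508, 0.1169]
tool_rot: [-3.116, -0.395, 0.004]
ft_force: [-5.8, 0.3, -1.9]
grip_width: 0.317
grip_force: 59.7
```

```bash
cat >> h.py <<'E'
def cl():
    c,s=np.cos(.2512),np.sin(.2512); S=get_state(); d=S["position"][:2]-[.5381,-.1564]; F=S["ft_force"]
    print("tcp in clamp",(np.array([c*d[0]+s*d[1],-s*d[0]+c*d[1],S["position"][2]])*1000).round(1),"F clamp",round(c*F[0]+s*F[1],1),round(-s*F[0]+c*F[1],1),round(F[2],1),"t",S["time"])
E
python3 - <<'E'
from h import *
cl(); mv([.54,-.16,.08],-75.6)
I={n:get_image(n) for n in("scene","top")}
cv2.imwrite("pics/c2.png",np.hstack([crop(I["scene"],268,160,6,450,600),crop(I["top"],300,130,5,350,600)]))
E
```

```text
tcp in clamp [  7.7   3.8 116.9] F clamp -5.5 1.7 -1.9 t 6.5833
t 6.5833 pos [ 0.5446 -0.1508  0.1169] F [-5.8  0.3 -1.9] w 27.6 gf 59.744273919495754 j [ 0.77  0.3  -0.64  1.79  0.2   1.12 -1.25]
axes
 [[ 0.968  0.249 -0.003]
 [ 0.249 -0.968  0.   ]
 [-0.003 -0.001 -1.   ]]  shift [-6.7  7.8 36.9] dr [-0.001  0.003  0.001]
```

View pics/c2.png

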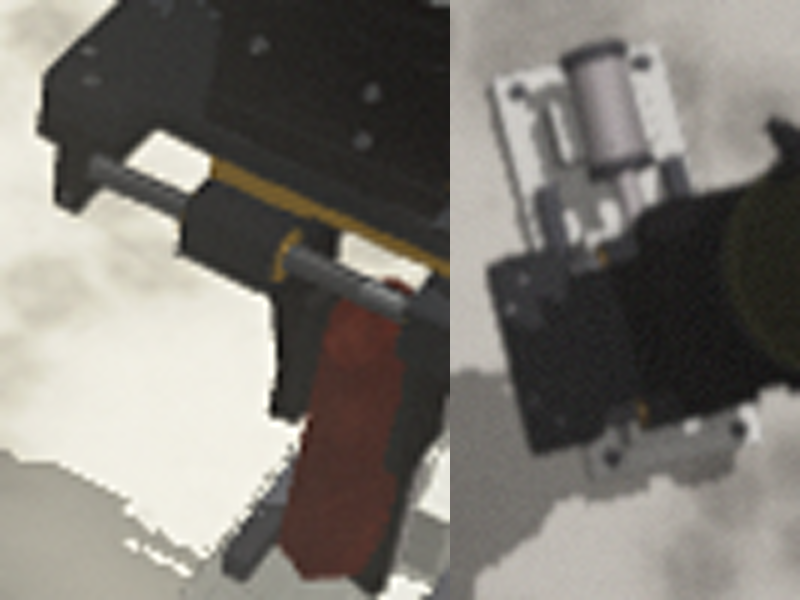

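```bash
python3 - <<'E'
from h import *
c,s=np.cos(.2512),np.sin(.2512)
for (X,Y,f) in[(-.053,-.003,.059),(.0077,.0038,.049)]:
  for dx in(0,-.003,-.006,-.009):
    # left-front silhouette approx: axis line from foot to 90mm, foot displaced dx
    W=lambda x,z:[.5381+c*x-s*Y,-.1564+s*x+c*Y,z]
    q=proj("scene",[W(X+dx,f),W(X,f+.09)]); print(dx,q.round(1).tolist(),"slope",round((q[1,0]-q[0,0])/(q[0,1]-q[1,1]),3), 'crop', ((q-[268,160])*6).round().tolist())
E
```

```text
0 [[310.8, 269.7], [317.2, 236.0]] slope 0.189 crop [[257.0, 658.0], [295.0, 456.0]]
-0.003 [[310.0, 270.9], [317.2, 236.0]] slope 0.207 crop [[252.0, 666.0], [295.0, 456.0]]
-0.006 [[309.1, 272.1], [317.2, 236.0]] slope 0.223 crop [[247.0, 673.0], [295.0, 456.0]]
-0.009 [[308.3, 273.3], [317.2, 236.0]] slope 0.238 crop [[242.0, 680.0], [295.0, 456.0]]
0 [[322.6, 249.0], [329.6, 215.7]] slope 0.21 crop [[328.0, 534.0], [370.0, 334.0]]
-0.003 [[321.9, 250.1], [329.6, 215.7]] slope 0.226 crop [[323.0, 540.0], [370.0, 334.0]]
-0.006 [[321.1, 251.1], [329.6, 215.7]] slope 0.24 crop [[319.0, 547.0], [370.0, 334.0]]
-0.009 [[320.3, 252.2], [329.6, 215.7]] slope 0.254 crop [[314.0, 553.0], [370.0, 334.0]]
```

>>> {"fn": "send_rows", "kwargs": {
  "xyz": [
    [2,2,0],
    [3,3,2],
    [3,3,6],
    [3,3,11],
    [3,3,16],
    [3,3,21],
    [3,3,26],
    [3,3,30],
    [3,3,33],
    [3,3,35]
  ],
  "dr": [
    [0,0,0],
    [0,0,0],
    [0,0,0],
    [0,0,0],
    [0,0,0],
    [0,0,0],
    [0,0,0],
    [0,0,0],
    [0,0,0],
    [0,0,0]
  ]
}}

```text
time: 7.52
position: [0.5489, -0.1556, 0.0831]
tool_rot: [3.114, 0.391, -0.0]
ft_force: [-5.2, -2.2, 1.8]
grip_width: 0.316
grip_force: 59.7
```

```bash
python3 - <<'E'
from h import *
cl()
I={n:get_image(n) for n in("scene","top")}
cv2.imwrite("pics/c3.png",np.hstack([crop(I["scene"],268,180,6,450,600),crop(I["top"],300,130,5,350,600)]))
E
```

```text
tcp in clamp [10.6 -1.9 83.1] F clamp -5.6 -0.9 1.8 t 7.5167
```

View pics/c3.png

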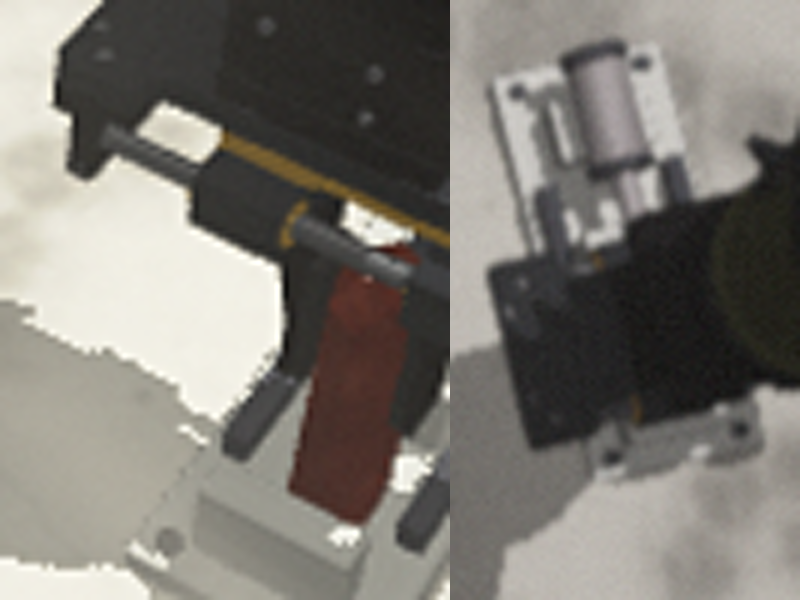

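The stone is down behind the stop, which hides its foot. Now the last few millimetres down.

>>> {"fn": "send_rows", "kwargs": {
  "xyz": [
    [0,-1,1],
    [0,-2,2],
    [0,-2,3],
    [0,-2,4],
    [0,-2,5],
    [0,-2,6],
    [-2,-2,6],
    [-4,-2,6],
    [-6,-2,6],
    [-6,-2,6]
  ],
  "dr": [
    [0,0,0],
    [0,0,0],
    [0,0,0],
    [0,0,0],
    [0,0,0],
    [0,0,0],
    [0,0,0],
    [0,0,0],
    [0,0,0],
    [0,0,0]
  ]
}}

```text
time: 8.45
position: [0.5431, -0.1551, 0.0775]
tool_rot: [3.114, 0.392, 0.003]
ft_force: [-2.0, -5.3, 2.2]
grip_width: 0.32
grip_force: 59.8
```

```bash
python3 -c "
from h import *
cl()"
```

```text
tcp in clamp [ 5.2 -0.  77.5] F clamp -3.2 -4.7 2.2 t 8.45
```

>>> {"fn": "send_rows", "kwargs": {
  "xyz": [
    [0,0,1],
    [0,0,1],
    [0,0,2],
    [0,0,2],
    [0,0,2],
    [0,0,2],
    [0,0,2],
    [0,0,2],
    [0,0,2],
    [0,0,2]
  ],
  "dr": [
    [0,0,0],
    [0,0,0],
    [0,0,0],
    [0,0,0],
    [0,0,0],
    [0,0,0],
    [0,0,0],
    [0,0,0],
    [0,0,0],
    [0,0,0]
  ]
}}

```text
time: 9.28
position: [0.5433, -0.1551, 0.0774]
tool_rot: [3.113, 0.392, 0.002]
ft_force: [-7.4, -4.5, 15.1]
grip_width: 0.326
grip_force: 59.8
```

```bash
python3 -c "
from h import *
cl()"
```

```text
tcp in clamp [ 5.4 -0.1 77.4] F clamp -8.3 -2.5 15.1 t 9.2833
```

The foot is on the floor: the upward force rose to 15 N and the height stopped changing. Releasing.

>>> {"fn": "send_rows", "kwargs": {
  "xyz": [
    [0,0,0],
    [0,0,0],
    [0,0,0],
    [0,0,0],
    [0,0,0],
    [0,0,0],
    [0,0,0],
    [0,0,0],
    [0,0,0],
    [0,0,0]
  ],
  "dr": [
    [0,0,0],
    [0,0,0],
    [0,0,0],
    [0,0,0],
    [0,0,0],
    [0,0,0],
    [0,0,0],
    [0,0,0],
    [0,0,0],
    [0,0,0]
  ],
  "jaw": 60
}}

```text
time: 10.12
position: [0.5426, -0.1529, 0.0745]
tool_rot: [3.117, 0.394, 0.0]
ft_force: [0.3, 0.5, 0.2]
grip_width: 0.689
grip_force: 0.0
```

>>> {"fn": "send_rows", "kwargs": {
  "xyz": [
    [0,0,-8],
    [0,0,-25],
    [0,0,-45],
    [0,0,-65],
    [0,0,-85],
    [0,0,-105],
    [-15,0,-120],
    [-30,0,-130],
    [-45,0,-135],
    [-60,0,-135]
  ],
  "dr": [
    [0,0,0],
    [0,0,0],
    [0,0,0],
    [0,0,0],
    [0,0,0],
    [0,0,0],
    [0,0,0],
    [0,0,0],
    [0,0,0],
    [0,0,0]
  ]
}}

```text
time: 10.95
position: [0.4849, -0.168, 0.2118]
tool_rot: [3.115, 0.395, 0.004]
ft_force: [-0.1, -0.5, 0.0]
grip_width: 0.689
grip_force: 0.0
```

```bash
python3 - <<'E'
from h import *
cl()
I={n:get_image(n) for n in("scene","top")}
cv2.imwrite("pics/d1.png",np.hstack([crop(I["scene"],268,180,6,450,600),crop(I["top"],300,130,5,350,600)]))
E
```

```text
tcp in clamp [-54.4   2.  211.8] F clamp -0.2 -0.4 0.0 t 10.95
```

View pics/d1.png

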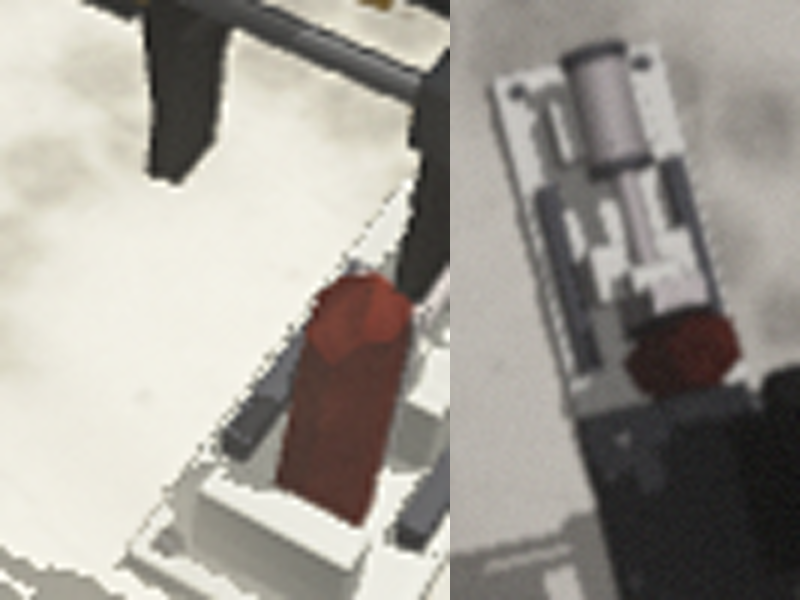

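The stone is gripped between the jaw and the stop, tip up, and the gripper is clear. I'll check the tip and edge lines against the expected pose.

```bash
python3 - <<'E'
from h import *
c,s=np.cos(.2512),np.sin(.2512)
W=lambda x,y,z:[.5381+c*x-s*y,-.1564+s*x+c*y,z]
P=[W(0,0,.123),W(0,0,.10),W(0,0.015,.1),W(0,0.015,.04),W(0,-.015,.1),W(0,-.015,.04)]
print((((proj("scene",P)-[268,180])+.5)*6-.5).round().tolist()); print((((proj("top",P[:2])-[300,130])+.5)*5-.5+[450,0]).round().tolist())
for d in(-.01,.01): print(d,(((proj("scene",[W(d,0,.123),W(0,d,.123),W(0,0,.123+d)])-[268,180])+.5)*6-.5).round().tolist())
E
```

```text
[[364.0, 277.0], [353.0, 329.0], [307.0, 307.0], [283.0, 434.0], [399.0, 352.0], [370.0, 479.0]]
[[716.0, 344.0], [702.0, 349.0]]
-0.01 [[348.0, 298.0], [396.0, 292.0], [359.0, 300.0]]
0.01 [[380.0, 255.0], [333.0, 262.0], [369.0, 253.0]]
```

```bash
python3 -c "
from bench import *
print(close_job())"
```

```text
the job is handed in; nothing more can be done
None
```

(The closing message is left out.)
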